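# Put the lemon press together on its blue base

## Robot

A 7-joint arm with a two-finger parallel gripper is mounted at the origin on the work surface. World frame = base frame: x ahead of the robot, y to its left, z up, the work surface at z = 0. Lengths are in m, angles in rad, forces in N, time in s.
With the tool pointing down it reaches from about 0.425 to 0.925 m from the base axis. Payload 6.8 kg.
Tool frame: the origin (TCP) lies on the front face of the gripper's body, between the roots of the fingers; the fingertips stand 73 mm ahead of it and the grasp point (between the pads) lies 54 mm ahead of it; z points along the fingers, y is the line along which they close (so a half turn about z gives the same grasp; the last joint's range is limited). The gripper opens to 85 mm and grips with 20 to 120 N. Pads are 22 mm wide; open, the fingers measure 114 mm over their backs; the gripper's body (76 mm by 85 mm) begins 54 mm behind the grasp point. The pads swing forward as they close: fully open they stand 13 mm farther back than shut.
Start: joints at [-1.427, 0.477, 0.022, 1.555, -0.011, 1.109, -0.083], TCP at [0.168, 0.654, 0.304] pointing down, gripper open.
Joint ranges: [-2.96, 2.96], [-0.34, 2.1], [-1.41, 1.46], [0.24, 2.44], [-1.37, 4.51], [0.17, 1.92], [-2.96, 2.96]. Speed limits (rad/s): [2.39, 2.39, 3.14, 3.14, 3.14, 3.14, 3.14].

## Interface

Orientations are given as a unit quaternion [w, x, y, z].
In Python, from station import bot, optics gives the robot as it stands.
- The arm moves only by the tool drive_tool, never from a script. Its argument "deltas" is a list of rows, each an object with "gripper": the closure in counts, from 0 (fully open) to 255 (shut); "offset": the shift along the tool's x, y, z in units of 1000 mm (1.0 is 1000 mm), a list of three; "angular": the turn, a rotation vector about the tool's x, y, z in units of 45 degrees (1.0 is 45 degrees), a list of three. In form: [{"gripper": gripper, "offset": [dx, dy, dz], "angular": [rx, ry, rz]}, ...]. A call has 1 to 5 rows; each row is the pose to reach, as a shift and turn from the pose commanded when the call began, along the tool's axes at that moment; what a row does not reach only later rows make up. A row lasts 1/10 s, in which the tool goes at most 50 mm and 8.59 degrees, less where a joint would pass 70% of its speed; a pose out of reach is approached as far as the arm can. A call with a number of a shift or a turn outside -1 to 1 is refused whole. A call with a gripper value outside its range is refused whole. The fingers move at their own pace and stop on an object; "grip_force" is the grip in N (left out, the last holds). Time passes only in rows, so rows that repeat a pose let the fingers close. It gives the time, the measured TCP pose, the force, the opening and the grip force at its end, in the units of the state.
- bot.get_obs(): the state, without advancing time (a new reading comes with each control period).
- optics.read_camera(name): name is "scene" or "top" or "wrist"; returns the picture (400x640x3 uint8, blue, green, red); there is no depth.
- optics.camera_model(name): a dict with "fx", "fy", "cx", "cy" (pixels), "dist" ([k1, k2, p1, p2, k3] as OpenCV has them; the pictures are not rectified), "cam_to_world" (4x4, takes a point from camera to world coordinates). Camera axes: x right, y up, looking along -z (the intrinsics and any distortion apply to the point x, -y, -z); pixel columns grow to the right and rows downward; lengths in m; the calibration is good to about 2 mm. A picture is of the moment at which its call begins: read the wrist's pose just before it. camera_model takes no time and is no camera call; for the wrist camera it gives the pose at the moment of the call.
- bot.hand_in(): hands the job in; it is judged then, once.
The state is a dict: "t": time; "q": joint angles; "joint_vel": joint speeds; "joint_torque": joint torques, N m; "eef_pos": TCP position; "tool_rot": TCP orientation; "contact_force": force on the tool from outside, world axes, zero at the start; "torque": the same for the moment, N m; "gripper_width": opening from 0.0 (shut) to 1.0 (fully open); "grasp_force": force on a finger pad.
Only numpy, scipy, OpenCV 4.12 (cv2) and the standard library are available. Lean on these libraries where they do the work, as an engineer would, in place of code of your own. Each camera call takes 0.05 s, during which the arm holds its last target. There are 200 camera calls.

## Task

Put the lemon press together from the bottom up, one part after another: the steel cup into the blue base, the green strainer onto the cup, the small yellow cone over the strainer's post, and last the white cap over the cone so that it sits inside the strainer's rim. Every part should be fully seated, upright and let go. Leave the big orange cone, the white tub, the steel hand squeezer and the red scraper where they are.

Things in the scene. Friction and masses are not known exactly. Their poses are not given: they have to be found in the camera images.
- base: blue round dish, suction-footed and stuck to the worktop (does not move): 88 mm across at its lip, 12 mm high, walls 4 mm sloping inwards to a flat floor about 70 mm across. Origin at the centre of its underside, z up; the floor on which the cup stands lies 5 mm above the origin.
- cup: stainless steel open cup, a plain cylinder 60 mm across outside, 54 mm inside, 70 mm high, standing upright; 0.11 to 0.22 kg. Origin at the centre of its underside, z up to the open mouth. Seated in the base its origin is 5 mm above the base's origin.
- strainer: green strainer, black slots. Heights above its origin (centre of underside, z up): plug 0-10 mm, 47 mm across tapering to 40 below, goes into the cup; flange 10-14 mm, 76 mm across; raised rim on it to 18 mm, 70 mm across inside; solid round post 22 mm across, 14-38 mm (lift by it). Seated: flange on the cup's rim, origin 60 mm above the cup's. Under 0.09 kg.
- cone: small yellow ribbed lemon cone, standing point up: round skirt 40 mm across, 30 mm high, then a cone to a blunt point at 54 mm. Skirt hollow from below (30 mm across, 30 mm deep): slips over the strainer's post to rest on the flange. Origin at the centre of the underside, z up. Seated: origin 14 mm above the strainer's. Under 0.06 kg.
- cap: white round dust cap with black knob, open below: 60 mm across at the bottom, 62 mm high, 54 mm across and 58 mm deep inside; knob on top 18 mm across, 62 to 86 mm above the origin (centre of the open underside, z up). Seated: covers the cone and rests on the strainer's flange inside its rim, origin 14 mm above the strainer's. Under 0.1 kg.
- big_cone: big orange ribbed cone for oranges, 66 mm across and 72 mm high, loose, standing among the parts; not part of this job. Origin at the centre of its underside.
- tub: round white plastic tub with its flat white lid on (no knob) and a small lid tab, 80 mm across and 55 mm high, loose; not part of this job. Origin at the centre of its underside.
- squeezer: stainless steel hand-held lemon squeezer lying on the right of the worktop, about 200 mm long along its x axis, 68 mm wide and 40 mm high, loose; leave it. Origin under the middle of its length.
- scraper: red silicone scraper lying flat on the left of the worktop, 243 mm long along its x axis (blade towards +x), 52 mm wide, 12 mm high, loose; leave it. Origin under its middle.
Not all that is in view belongs to the job. Of the things that look like the cone, the middle-sized one is meant.

How it is judged:
By the outcome, as a careful person would: the job done as asked, in the order asked, and still so for the second after the job is handed in, with the robot touching nothing.
It also fails if it takes over 106 s, if anything falls off the work surface, if the arm or the gripper's body presses on something with over 40 N, if the wrist force passes 120 N, or if a joint passes its speed limit or range.

## Working session

There is one attempt and no reset: what is moved stays moved. The work goes in short steps, Python scripts to look and compute and a tool call to move; the robot and the scene stay as the last step left them, time stands still between calls to the robot, and variables do not carry over. Pictures are saved under pics/ and viewed, at most 14 in all, crops included, and the job is handed in when it is done.

Besides the shell and the picture viewer there is one more tool, called by a JSON object that holds its "method" and its "body". drive_tool: Moves the arm, as the interface text tells. Its arguments: {"type":"object","properties":{"deltas":{"type":"array"},"grip_force":{"type":"number"}},"required":["deltas"]}

```bash
ls; mkdir -p pics; cat > h.py <<'E'
import numpy as np, cv2
from station import bot, optics
def cam(n):
    m=optics.camera_model(n); im=np.array(optics.read_camera(n)); return m,im
def ray(m,uv):
    K=np.array([[m['fx'],0,m['cx']],[0,m['fy'],m['cy']],[0,0,1.]])
    p=cv2.undistortPoints(np.array(uv,float).reshape(-1,1,2),K,np.array(m['dist'],float)).reshape(-1,2)
    T=np.array(m['cam_to_world']); d=np.c_[p[:,0],-p[:,1],-np.ones(len(p))]@T[:3,:3].T
    return T[:3,3],d
def plane(m,uv,z):
    o,d=ray(m,uv); return o+d*((z-o[2])/d[:,2])[:,None]
E
python3 - <<'E'
from h import *
np.set_printoptions(precision=4,suppress=True)
for n in ['scene','top','wrist']:
    m,im=cam(n); cv2.imwrite(f'pics/{n}0.png',im); print(n,m['fx'],np.array(m['cam_to_world']),m['dist'])
print(bot.get_obs())
E
```

```text
pics
scene 427.17436079896714 [[-0.0173 -0.6698  0.7423  1.4204]
 [ 0.9998 -0.0037  0.0199  0.0221]
 [-0.0106  0.7425  0.6698  0.835 ]
 [ 0.      0.      0.      1.    ]] [-0.0336  0.      0.      0.      0.    ]
top 483.43672749234423 [[-0.0286  0.9824 -0.1847  0.2553]
 [-0.9996 -0.0282  0.0046 -0.0163]
 [-0.0007  0.1847  0.9828  1.5705]
 [ 0.      0.      0.      1.    ]] [-0.056  0.     0.     0.     0.   ]
wrist 291.97430535781 [[ 0.2483 -0.9278 -0.2785  0.0978]
 [ 0.9687  0.2372  0.0737  0.6728]
 [-0.0023 -0.2881  0.9576  0.373 ]
 [ 0.      0.      0.      1.    ]] [-0.0407  0.      0.      0.      0.    ]
{'t': 0.15, 'q': array([-1.4271,  0.4776,  0.0224,  1.5562, -0.0115,  1.1093, -0.0831]), 'joint_vel': array([-0.0003, -0.0032,  0.0013, -0.0021, -0.0006,  0.    ,  0.0023]), 'joint_torque': array([  0.0024, -59.6932,   1.6099, -28.1494,   0.0126,   0.0065,
         0.    ]), 'eef_pos': array([0.1681, 0.6534, 0.3032]), 'tool_rot': array([-0.    ,  0.1256,  0.9921, -0.0007]), 'contact_force': array([-0.3146, -0.8525, -0.0847]), 'torque': array([-0.0178,  0.0025,  0.0211]), 'grasp_force': 0.0, 'gripper_width': 0.9970685639546552}
```

View pics/top0.png

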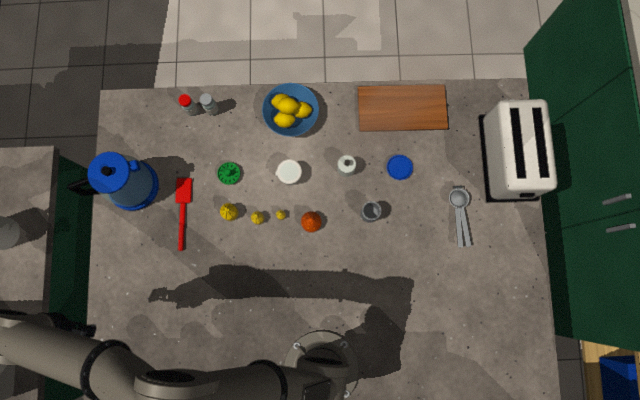

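View pics/scene0.png

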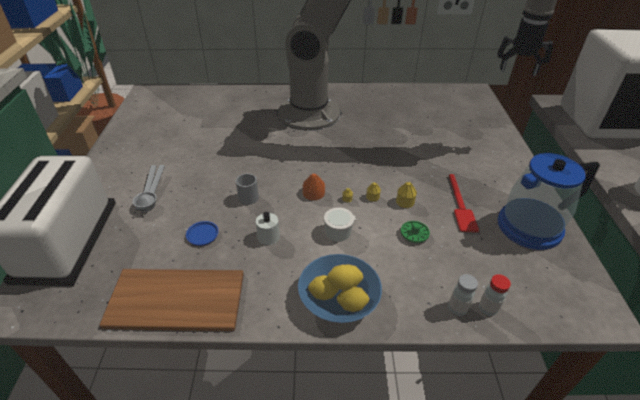

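Top view: base (400,167), cup (371,211), strainer (229,173), and three yellow cones at (228,212), (257,218) and (281,214), of which the middle one is meant. Cap (347,164), tub (289,171), orange cone (311,221), squeezer on the right, scraper on the left. The scene view agrees with this.

```bash
python3 - <<'E'
from h import *
np.set_printoptions(precision=4,suppress=True)
T=cv2.imread('pics/top0.png');S=cv2.imread('pics/scene0.png')
mt,ms=optics.camera_model('top'),optics.camera_model('scene')
def blobs(im,lo,hi,box):
    h=cv2.inRange(cv2.cvtColor(im,cv2.COLOR_BGR2HSV),lo,hi); M=np.zeros_like(h); x0,y0,x1,y1=box; M[y0:y1,x0:x1]=h[y0:y1,x0:x1]
    n,_,st,c=cv2.connectedComponentsWithStats(M); return [(st[i][:4],st[i][4],c[i]) for i in range(1,n) if st[i][4]>15]
bx=(200,140,430,240); sx=(120,165,440,255)
for nm,lo,hi,z in [('blue',(105,120,60),(125,255,255),.012),('green',(50,120,40),(80,255,255),.016),('yellow',(20,120,80),(35,255,255),.02),('orange',(4,150,80),(14,255,255),.03)]:
    for V,im,m,b in [('top',T,mt,bx),('scene',S,ms,sx)]:
        for st,a,c in blobs(im,lo,hi,b): print(nm,V,st,a,c,plane(m,[c],z)[0])
print('cup rim top',plane(mt,[[371,210]],.07),'scene',plane(ms,[[247,181]],.07))
print('cap knob top',plane(mt,[[347,158]],.086),'scene',plane(ms,[[266,216]],.086))
print('tub top',plane(mt,[[289,171]],.055),'scene',plane(ms,[[339,218]],.055))
E
```

```text
blue top [387 155  26  25] 520 [399.3731 166.9115] [ 0.6395 -0.2797  0.012 ]
blue scene [186 222  32  23] 577 [201.6291 232.948 ] [ 0.6395 -0.278   0.012 ]
green top [217 162  23  22] 390 [228.4385 172.8692] [0.6346 0.2874 0.016 ]
green scene [401 223  11  14] 78 [405.8205 228.7564] [0.624  0.2659 0.016 ]
green scene [406 222  23  19] 189 [418.7778 232.4021] [0.6372 0.2981 0.016 ]
yellow top [220 203  18  18] 251 [228.251  211.5857] [0.5043 0.2862 0.02  ]
yellow top [251 211  13  13] 136 [256.9706 217.3162] [0.4829 0.1927 0.02  ]
yellow top [276 210  10  10] 77 [280.2857 214.4416] [0.4902 0.117  0.02  ]
yellow scene [367 183  13  18] 175 [373.2114 191.9086] [0.4793 0.1932 0.02  ]
yellow scene [396 182  20  25] 352 [406.2017 194.983 ] [0.4923 0.287  0.02  ]
yellow scene [343 188  10  14] 94 [347.4043 194.8723] [0.4928 0.1175 0.02  ]
orange top [301 212  20  20] 306 [310.3301 221.9085] [0.4617 0.02   0.03  ]
orange scene [304 174  20  25] 269 [315.4052 185.4164] [0.4627 0.0251 0.03  ]
cup rim top [[ 0.4885 -0.1725  0.07  ]] scene [[ 0.4918 -0.1682  0.07  ]]
cap knob top [[ 0.655  -0.1025  0.086 ]] scene [[ 0.6496 -0.0995  0.086 ]]
tub top [[0.6255 0.0842 0.055 ]] scene [[0.624  0.0865 0.055 ]]
```

{"method": "drive_tool", "body": {"deltas": [{"gripper": 0,"offset": [-0.2,-0.13,0],"angular": [0,0,-0.32]},{"gripper": 0,"offset": [-0.2,-0.13,0],"angular": [0,0,-0.32]},{"gripper": 0,"offset": [-0.2,-0.13,0],"angular": [0,0,-0.32]},{"gripper": 0,"offset": [-0.2,-0.13,0],"angular": [0,0,-0.32]},{"gripper": 0,"offset": [-0.2,-0.13,0],"angular": [0,0,-0.32]}]}}

```text
t: 0.65
eef_pos: [0.3318, 0.475, 0.3038]
tool_rot: [0.0, 0.002, 1.0, -0.001]
contact_force: [0.1, -0.1, 0.3]
gripper_width: 1.0
grasp_force: 0.0
```

{"method": "drive_tool", "body": {"deltas": [{"gripper": 0,"offset": [-0.11,-0.12,0],"angular": [0,0,0]},{"gripper": 0,"offset": [-0.11,-0.12,0],"angular": [0,0,0]},{"gripper": 0,"offset": [-0.11,-0.12,0],"angular": [0,0,0]},{"gripper": 0,"offset": [-0.11,-0.12,0],"angular": [0,0,0]}]}}

```text
t: 1.05
eef_pos: [0.4437, 0.352, 0.3039]
tool_rot: [0.001, 0.005, 1.0, -0.001]
contact_force: [-0.0, -1.2, 0.1]
gripper_width: 0.999
grasp_force: 0.0
```

{"method": "drive_tool", "body": {"deltas": [{"gripper": 0,"offset": [-0.1,-0.12,0],"angular": [0,0,0]},{"gripper": 0,"offset": [-0.1,-0.12,0],"angular": [0,0,0]},{"gripper": 0,"offset": [-0.1,-0.12,0],"angular": [0,0,0]},{"gripper": 0,"offset": [-0.1,-0.12,0],"angular": [0,0,0]},{"gripper": 0,"offset": [-0.1,-0.12,0],"angular": [0,0,0]}]}}

```text
t: 1.55
eef_pos: [0.5401, 0.2363, 0.3036]
tool_rot: [-0.0, 0.002, 1.0, -0.0]
contact_force: [-0.4, 0.9, 0.0]
gripper_width: 1.002
grasp_force: 0.0
```

```bash
cat > look.py <<'E'
import sys
from h import *
n=sys.argv[1]; m,im=cam('wrist'); cv2.imwrite(f'pics/{n}.png',im)
import json; json.dump({k:(np.array(v).tolist()) for k,v in m.items()},open(f'pics/{n}.json','w'))
o=bot.get_obs(); print(o['t'],o['eef_pos'],o['tool_rot'])
E
python3 look.py w1
```

```text
1.6 [0.53897851 0.23838434 0.30354466] [-4.65384857e-04  4.28808465e-04  9.99999788e-01  1.52159007e-04]
```

View pics/w1.png

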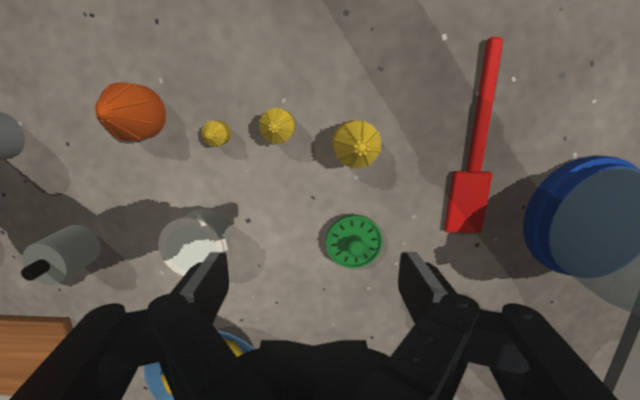

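Wrist view: strainer at (354,241), cones at (357,144) big, (277,126) middle and (215,133) small, tub at (193,245), cap at (60,255). Next I'll move over to the cup side.

{"method": "drive_tool", "body": {"deltas": [{"gripper": 0,"offset": [0,-0.22,0],"angular": [0,0,0]},{"gripper": 0,"offset": [0,-0.22,0],"angular": [0,0,0]},{"gripper": 0,"offset": [0,-0.22,0],"angular": [0,0,0]},{"gripper": 0,"offset": [0,-0.22,0],"angular": [0,0,0]},{"gripper": 0,"offset": [0,-0.22,0],"angular": [0,0,0]}]}}

```text
t: 2.1
eef_pos: [0.5383, 0.015, 0.304]
tool_rot: [-0.0, 0.001, 1.0, -0.0]
contact_force: [1.1, 0.1, 0.1]
gripper_width: 1.002
grasp_force: 0.0
```

{"method": "drive_tool", "body": {"deltas": [{"gripper": 0,"offset": [0,-0.22,0],"angular": [0,0,0]},{"gripper": 0,"offset": [0,-0.22,0],"angular": [0,0,0]},{"gripper": 0,"offset": [0,-0.22,0],"angular": [0,0,0]},{"gripper": 0,"offset": [0,-0.22,0],"angular": [0,0,0]},{"gripper": 0,"offset": [0,-0.22,0],"angular": [0,0,0]}]}}

```text
t: 2.6
eef_pos: [0.5386, -0.2049, 0.3041]
tool_rot: [0.0, 0.001, 1.0, -0.001]
contact_force: [-0.6, 0.4, -1.2]
gripper_width: 0.999
grasp_force: 0.0
```

```bash
python3 look.py w2
```

```text
2.65 [ 0.53847278 -0.20658195  0.3040838 ] [ 1.48174139e-04  2.38649965e-03  9.99996494e-01 -1.13772005e-03]
```

View pics/w2.png

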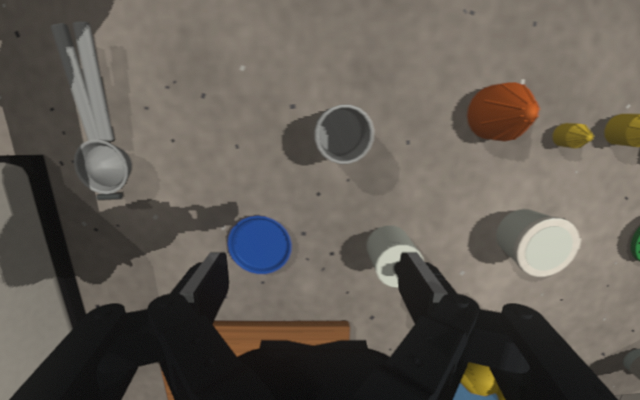

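Cup rim is an ellipse centred near (344,133), base disc at (259,244), cap at (398,262) with its knob behind the finger.

```bash
cat >> h.py <<'E'
import json
def load(n): return json.load(open(f'pics/{n}.json')),cv2.imread(f'pics/{n}.png')
def circ(m,im,lo,hi,box,z):
    "colour mask in box -> hull of the biggest blob -> rays onto plane z -> min circle and fit"
    x0,y0,x1,y1=box; M=cv2.inRange(cv2.cvtColor(im,cv2.COLOR_BGR2HSV)[y0:y1,x0:x1],lo,hi)
    c=max(cv2.findContours(M,cv2.RETR_EXTERNAL,cv2.CHAIN_APPROX_NONE)[0],key=cv2.contourArea)
    c=cv2.convexHull(c).reshape(-1,2)+[x0,y0]
    P=plane(m,c,z)[:,:2]; A=np.c_[2*P,np.ones(len(P))]; s=np.linalg.lstsq(A,(P**2).sum(1),rcond=None)[0]
    r=np.sqrt(s[2]+s[:2]@s[:2]); res=np.abs(np.hypot(*(P-s[:2]).T)-r).max()
    return s[:2].round(4),'diam',round(2*r,4),'res',round(res,4),len(P)
E
python3 - <<'E'
from h import *
m,im=load('w2')
print('base',circ(m,im,(100,120,40),(125,255,255),(215,205,305,285),.012))
for v in (95,110,125,140): print('cup',v,circ(m,im,(0,0,v),(180,70,255),(312,98,378,170),.07))
m,im=load('w1')
print('strainer',circ(m,im,(45,80,30),(85,255,255),(310,200,400,280),.018))
print('cone',circ(m,im,(20,80,60),(38,255,255),(250,95,305,155),.03))
print('cone0',circ(m,im,(20,80,60),(38,255,255),(250,95,305,155),.0))
E
```

```text
base (array([ 0.6362, -0.2783]), 'diam', np.float64(0.0855), 'res', np.float64(0.0005), 32)
cup 95 (array([ 0.4866, -0.1721]), 'diam', np.float64(0.0972), 'res', np.float64(0.0007), 4)
cup 110 (array([ 0.4866, -0.1721]), 'diam', np.float64(0.0972), 'res', np.float64(0.0007), 4)
cup 125 (array([ 0.4788, -0.1807]), 'diam', np.float64(0.0859), 'res', np.float64(0.0061), 8)
cup 140 (array([ 0.484 , -0.1711]), 'diam', np.float64(0.0567), 'res', np.float64(0.0012), 15)
strainer (array([0.6296, 0.2904]), 'diam', np.float64(0.0759), 'res', np.float64(0.0007), 31)
cone (array([0.4792, 0.1956]), 'diam', np.float64(0.0415), 'res', np.float64(0.0009), 21)
cone0 (array([0.4802, 0.1919]), 'diam', np.float64(0.0452), 'res', np.float64(0.001), 21)
```

{"method": "drive_tool", "body": {"deltas": [{"gripper": 0,"offset": [0.053,0.035,0.05],"angular": [0,0,0]},{"gripper": 0,"offset": [0.053,0.035,0.08],"angular": [0,0,0]},{"gripper": 0,"offset": [0.053,0.035,0.12],"angular": [0,0,0]},{"gripper": 0,"offset": [0.053,0.035,0.12],"angular": [0,0,0]}]}}

```text
t: 3.05
eef_pos: [0.4829, -0.1628, 0.1794]
tool_rot: [-0.005, -0.002, 1.0, 0.002]
contact_force: [-0.3, -0.3, 0.1]
gripper_width: 0.998
grasp_force: 0.0
```

```bash
python3 look.py w3
```

```text
3.1 [ 0.48521191 -0.16430675  0.18234092] [-2.66147849e-03 -1.59113257e-03  9.99994776e-01  9.12552998e-04]
```

View pics/w3.png

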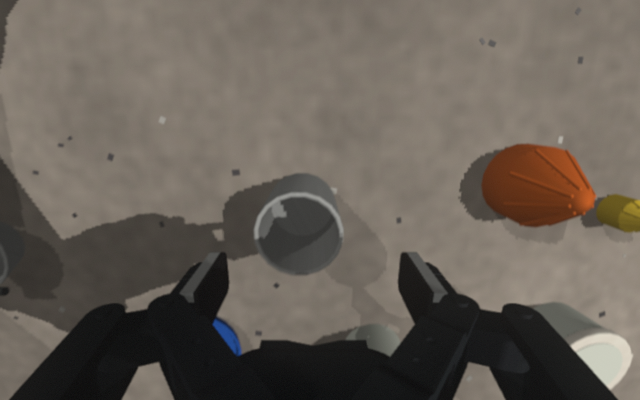

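Cup rim centred near (299,233) with the finger midline near 314, so the gripper is too far to +y. I'll measure that offset.

```bash
python3 - <<'E'
from h import *
m,im=load('w3')
print(plane(m,[[299,233.5],[254,234],[344,234],[299,192],[299,275]],.07))
print(np.array(m['cam_to_world'])[:3,3], bot.get_obs()['eef_pos'],bot.get_obs()['eef_pos'])
m,im=load('w2'); print(plane(m,[[345,133.5],[316,133],[374,133]],.07))
E
```

```text
[[ 0.48488938 -0.1708191   0.07      ]
 [ 0.48540179 -0.20073509  0.07      ]
 [ 0.4851352  -0.14093839  0.07      ]
 [ 0.45651663 -0.17057937  0.07      ]
 [ 0.51590073 -0.17109735  0.07      ]]
[ 0.41103698 -0.16233315  0.25018147] [ 0.48521191 -0.16430675  0.18234092] [ 0.48521191 -0.16430675  0.18234092]
[[ 0.48451978 -0.17172438  0.07      ]
 [ 0.48400046 -0.201251    0.07      ]
 [ 0.48398609 -0.14216146  0.07      ]]
```

{"method": "drive_tool", "body": {"deltas": [{"gripper": 0,"offset": [0,-0.0065,0.02],"angular": [0,0,0]},{"gripper": 0,"offset": [0,-0.0065,0.05],"angular": [0,0,0]},{"gripper": 0,"offset": [0,-0.0065,0.085],"angular": [0,0,0]},{"gripper": 0,"offset": [0,-0.0065,0.085],"angular": [0,0,0]},{"gripper": 0,"offset": [0,-0.0065,0.085],"angular": [0,0,0]}]}}

```text
t: 3.6
eef_pos: [0.4878, -0.1734, 0.1006]
tool_rot: [0.001, -0.0, 1.0, -0.0]
contact_force: [0.5, 0.3, -0.0]
gripper_width: 1.002
grasp_force: 0.0
```

{"method": "drive_tool", "body": {"deltas": [{"gripper": 255,"offset": [0,0,0],"angular": [0,0,0]},{"gripper": 255,"offset": [0,0,0],"angular": [0,0,0]},{"gripper": 255,"offset": [0,0,0],"angular": [0,0,0]},{"gripper": 255,"offset": [0,0,0],"angular": [0,0,0]},{"gripper": 255,"offset": [0,0,0],"angular": [0,0,0]}], "grip_force": 40}}

```text
t: 4.1
eef_pos: [0.4877, -0.1738, 0.1013]
tool_rot: [0.002, 0.0, 1.0, -0.0]
contact_force: [-1.3, 1.0, 10.7]
gripper_width: 0.697
grasp_force: 41.3
```

{"method": "drive_tool", "body": {"deltas": [{"gripper": 255,"offset": [0,0,0],"angular": [0,0,0]},{"gripper": 255,"offset": [0,0,0],"angular": [0,0,0]},{"gripper": 255,"offset": [0,0,0],"angular": [0,0,0]}]}}

```text
t: 4.4
eef_pos: [0.4877, -0.1738, 0.1013]
tool_rot: [0.002, 0.0, 1.0, -0.0]
contact_force: [-1.6, 0.9, 10.7]
gripper_width: 0.696
grasp_force: 41.3
```

{"method": "drive_tool", "body": {"deltas": [{"gripper": 255,"offset": [0,0,-0.04],"angular": [0,0,0]},{"gripper": 255,"offset": [0,0,-0.07],"angular": [0,0,0]},{"gripper": 255,"offset": [0,0,-0.07],"angular": [0,0,0]}]}}

```text
t: 4.7
eef_pos: [0.4886, -0.1745, 0.1736]
tool_rot: [0.004, 0.0, 1.0, -0.001]
contact_force: [0.9, -0.6, -0.5]
gripper_width: 0.698
grasp_force: 44.3
```

{"method": "drive_tool", "body": {"deltas": [{"gripper": 255,"offset": [-0.038,-0.026,0],"angular": [0,0,0]},{"gripper": 255,"offset": [-0.076,-0.053,0],"angular": [0,0,0]},{"gripper": 255,"offset": [-0.114,-0.08,0],"angular": [0,0,0]},{"gripper": 255,"offset": [-0.151,-0.106,0],"angular": [0,0,0]},{"gripper": 255,"offset": [-0.151,-0.106,0],"angular": [0,0,0]}]}}

```text
t: 5.2
eef_pos: [0.6407, -0.2832, 0.1688]
tool_rot: [0.002, 0.001, 1.0, -0.002]
contact_force: [-0.5, 0.4, -0.9]
gripper_width: 0.697
grasp_force: 44.3
```

{"method": "drive_tool", "body": {"deltas": [{"gripper": 255,"offset": [0,0,0],"angular": [0,0,0]},{"gripper": 255,"offset": [0,0,0],"angular": [0,0,0]}]}}

```text
t: 5.4
eef_pos: [0.636, -0.2788, 0.1683]
tool_rot: [-0.001, 0.0, 1.0, 0.001]
contact_force: [0.4, 0.2, -2.1]
gripper_width: 0.696
grasp_force: 44.3
```

```bash
python3 look.py w4
```

```text
5.45 [ 0.6360878  -0.27862257  0.16860033] [-6.60930248e-04  2.18870860e-05  9.99999617e-01  5.73367139e-04]
```

View pics/w4.png

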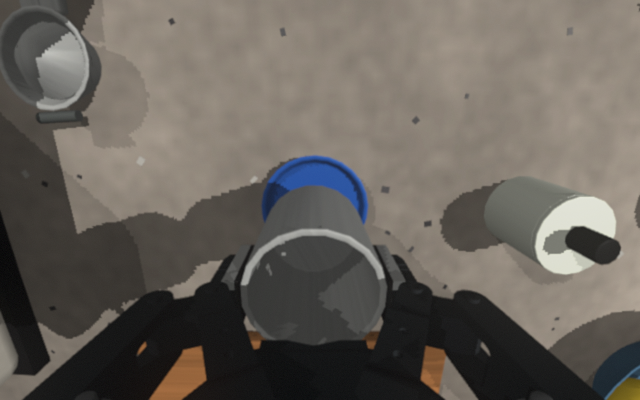

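Base arc spans columns 263–368 with its top at row 155. The held cup's rim spans 242–386 with its top at row 230, and the sideways alignment looks good.

```bash
python3 - <<'E'
from h import *
m,im=load('w4')
print('cup back, left, right',plane(m,[[314,230],[242,290],[386,290]],.137))
print('base back (r .044), left,right',plane(m,[[316,155],[262.5,205],[368.5,205]],.012))
print('base circ',circ(m,im,(100,120,40),(125,255,255),(255,150,375,200),.012))
E
```

```text
cup back, left, right [[ 0.60470672 -0.27741775  0.137     ]
 [ 0.63064207 -0.30626354  0.137     ]
 [ 0.63063979 -0.24848248  0.137     ]]
base back (r .044), left,right [[ 0.59315075 -0.27544907  0.012     ]
 [ 0.63362407 -0.31879796  0.012     ]
 [ 0.63359615 -0.23262101  0.012     ]]
base circ (array([ 0.6362, -0.2768]), 'diam', np.float64(0.0854), 'res', np.float64(0.0006), 23)
```

{"method": "drive_tool", "body": {"deltas": [{"gripper": 255,"offset": [-0.002,0.001,0.02],"angular": [0,0,0]},{"gripper": 255,"offset": [-0.002,0.001,0.035],"angular": [0,0,0]},{"gripper": 255,"offset": [-0.002,0.001,0.045],"angular": [0,0,0]},{"gripper": 255,"offset": [-0.002,0.001,0.05],"angular": [0,0,0]},{"gripper": 255,"offset": [-0.002,0.001,0.05],"angular": [0,0,0]}]}}

```text
t: 5.95
eef_pos: [0.6385, -0.2784, 0.1181]
tool_rot: [-0.001, 0.0, 1.0, 0.0]
contact_force: [-1.0, -0.5, -2.2]
gripper_width: 0.692
grasp_force: 44.3
```

{"method": "drive_tool", "body": {"deltas": [{"gripper": 255,"offset": [0,0,0.004],"angular": [0,0,0]},{"gripper": 255,"offset": [0,0,0.008],"angular": [0,0,0]},{"gripper": 255,"offset": [0,0,0.011],"angular": [0,0,0]},{"gripper": 255,"offset": [0,0,0.0115],"angular": [0,0,0]},{"gripper": 255,"offset": [0,0,0.0115],"angular": [0,0,0]}]}}

```text
t: 6.45
eef_pos: [0.6391, -0.2787, 0.1073]
tool_rot: [-0.0, 0.0, 1.0, 0.0]
contact_force: [-1.6, -0.1, -0.9]
gripper_width: 0.697
grasp_force: 44.3
```

{"method": "drive_tool", "body": {"deltas": [{"gripper": 255,"offset": [0,0,0.0015],"angular": [0,0,0]},{"gripper": 255,"offset": [0,0,0.0015],"angular": [0,0,0]},{"gripper": 200,"offset": [0,0,0.0015],"angular": [0,0,0]},{"gripper": 0,"offset": [0,0,0.0015],"angular": [0,0,0]},{"gripper": 0,"offset": [0,0,0.0015],"angular": [0,0,0]}]}}

```text
t: 6.95
eef_pos: [0.6392, -0.2786, 0.1058]
tool_rot: [0.0, 0.0, 1.0, -0.0]
contact_force: [0.3, -0.3, -0.7]
gripper_width: 0.994
grasp_force: 0.0
```

{"method": "drive_tool", "body": {"deltas": [{"gripper": 0,"offset": [0,0,0],"angular": [0,0,0]},{"gripper": 0,"offset": [0,0,0],"angular": [0,0,0]},{"gripper": 0,"offset": [0,0,-0.02],"angular": [0,0,0]},{"gripper": 0,"offset": [0,0,-0.06],"angular": [0,0,0]},{"gripper": 0,"offset": [0,0,-0.11],"angular": [0,0,0]}]}}

```text
t: 7.45
eef_pos: [0.6379, -0.278, 0.2148]
tool_rot: [-0.002, 0.0, 1.0, 0.001]
contact_force: [0.7, -0.1, 0.7]
gripper_width: 1.003
grasp_force: 0.0
```

{"method": "drive_tool", "body": {"deltas": [{"gripper": 0,"offset": [0,0,-0.05],"angular": [0,0,0]},{"gripper": 0,"offset": [0.03,0,-0.09],"angular": [0,0,0]},{"gripper": 0,"offset": [0.06,0,-0.09],"angular": [0,0,0]},{"gripper": 0,"offset": [0.06,0,-0.09],"angular": [0,0,0]},{"gripper": 0,"offset": [0.06,0,-0.09],"angular": [0,0,0]}]}}

```text
t: 7.95
eef_pos: [0.5788, -0.2786, 0.3061]
tool_rot: [0.0, 0.001, 1.0, 0.0]
contact_force: [-0.2, 0.3, -0.4]
gripper_width: 1.003
grasp_force: 0.0
```

```bash
python3 look.py w5
```

```text
8.0 [ 0.57953223 -0.27811704  0.30561366] [ 7.10769908e-05 -3.05511091e-05  9.99999961e-01  2.66534815e-04]
```

View pics/w5.png

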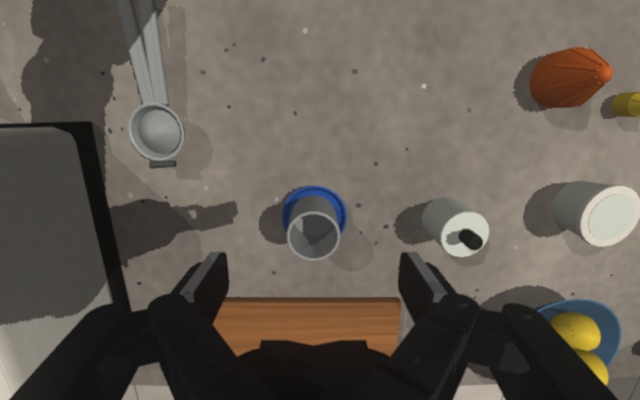

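Cup stands in the base: rim spans columns 287–341 and rows 211–260, with the blue lip visible round it. The cap's top disc is centred near (463,235).

```bash
python3 - <<'E'
from h import *
m,im=load('w5')
print('cup c,l,r,t,b',plane(m,[[314,235.5],[287,236],[341,236],[314,211],[314,260.5]],.075)[:,:2])
print('base',circ(m,im,(100,120,40),(125,255,255),(275,180,355,250),.012))
print('cap top',circ(m,im,(0,0,175),(180,60,255),(425,200,495,262),.062))
print('knob top tip',plane(m,[[471,239]],.086))
E
```

```text
cup c,l,r,t,b [[ 0.63567781 -0.27657883]
 [ 0.63629094 -0.30673483]
 [ 0.63630218 -0.24642082]
 [ 0.60685685 -0.27659822]
 [ 0.66676179 -0.27655731]]
base (array([ 0.6361, -0.2766]), 'diam', np.float64(0.0849), 'res', np.float64(0.0006), 26)
cap top (array([ 0.6403, -0.0992]), 'diam', np.float64(0.0561), 'res', np.float64(0.0012), 27)
knob top tip [[ 0.63559681 -0.10497982  0.086     ]]
```

{"method": "drive_tool", "body": {"deltas": [{"gripper": 0,"offset": [-0.005,0.2,0],"angular": [0,0,0]},{"gripper": 0,"offset": [-0.005,0.2,0],"angular": [0,0,0]},{"gripper": 0,"offset": [-0.005,0.2,0],"angular": [0,0,0]},{"gripper": 0,"offset": [-0.005,0.2,0],"angular": [0,0,0]}]}}

```text
t: 8.4
eef_pos: [0.5849, -0.076, 0.305]
tool_rot: [-0.0, -0.0, 1.0, 0.0]
contact_force: [0.5, 0.5, 0.3]
gripper_width: 0.997
grasp_force: 0.0
```

{"method": "drive_tool", "body": {"deltas": [{"gripper": 0,"offset": [-0.01,0.2,0],"angular": [0,0,0]},{"gripper": 0,"offset": [-0.01,0.2,0],"angular": [0,0,0]},{"gripper": 0,"offset": [-0.01,0.2,0],"angular": [0,0,0]},{"gripper": 0,"offset": [-0.01,0.2,0],"angular": [0,0,0]}]}}

```text
t: 8.8
eef_pos: [0.5946, 0.1242, 0.305]
tool_rot: [-0.0, -0.0, 1.0, -0.0]
contact_force: [0.7, 0.1, 0.5]
gripper_width: 0.998
grasp_force: 0.0
```

{"method": "drive_tool", "body": {"deltas": [{"gripper": 60,"offset": [-0.01,0.168,0.03],"angular": [0,0,0]},{"gripper": 120,"offset": [-0.01,0.168,0.055],"angular": [0,0,0]},{"gripper": 120,"offset": [-0.01,0.168,0.055],"angular": [0,0,0]},{"gripper": 120,"offset": [-0.01,0.168,0.055],"angular": [0,0,0]},{"gripper": 120,"offset": [-0.01,0.168,0.055],"angular": [0,0,0]}]}}

```text
t: 9.3
eef_pos: [0.6021, 0.2962, 0.2471]
tool_rot: [-0.002, -0.004, 1.0, 0.0]
contact_force: [-0.4, 0.3, -0.4]
gripper_width: 0.526
grasp_force: 0.0
```

```bash
python3 look.py w6; python3 - <<'E'
from h import *
m,im=load('w6')
b=(220,120,420,330)
print('strainer',circ(m,im,(45,80,30),(85,255,255),b,.018),circ(m,im,(45,80,30),(85,255,255),b,.014))
E
```

```text
9.35 [0.6032331  0.29270229 0.24827398] [-1.65752654e-03 -2.45196934e-03  9.99995566e-01 -3.27971003e-04]
strainer (array([0.631 , 0.2894]), 'diam', np.float64(0.0756), 'res', np.float64(0.0004), 38) (array([0.6323, 0.2893]), 'diam', np.float64(0.0766), 'res', np.float64(0.0004), 38)
```

View pics/w6.png

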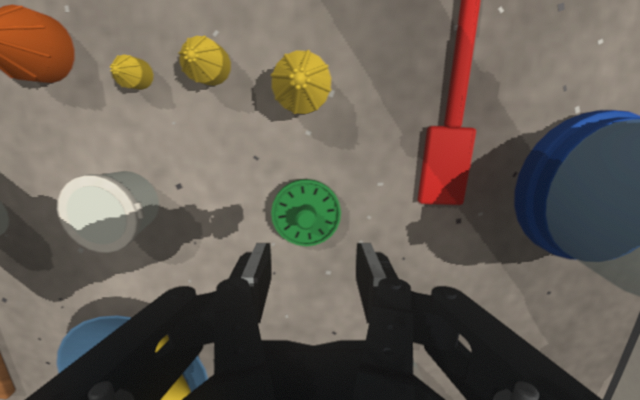

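Strainer at (305,212), with the post top leaning slightly down in the view as it should. Measured centre (0.6315, 0.2894), diameter 76 mm as given.

{"method": "drive_tool", "body": {"deltas": [{"gripper": 120,"offset": [-0.03,-0.0045,0.03],"angular": [0,0,0]},{"gripper": 120,"offset": [-0.03,-0.0045,0.07],"angular": [0,0,0]},{"gripper": 120,"offset": [-0.03,-0.0045,0.11],"angular": [0,0,0]},{"gripper": 120,"offset": [-0.03,-0.0045,0.13],"angular": [0,0,0]},{"gripper": 120,"offset": [-0.03,-0.0045,0.13],"angular": [0,0,0]}]}}

```text
t: 9.85
eef_pos: [0.633, 0.2822, 0.117]
tool_rot: [-0.003, 0.001, 1.0, -0.002]
contact_force: [-0.6, -0.1, -0.0]
gripper_width: 0.532
grasp_force: 0.0
```

{"method": "drive_tool", "body": {"deltas": [{"gripper": 120,"offset": [0,0,0.01],"angular": [0,0,0]},{"gripper": 120,"offset": [0,0,0.02],"angular": [0,0,0]},{"gripper": 120,"offset": [0,0,0.022],"angular": [0,0,0]},{"gripper": 120,"offset": [0,0,0.022],"angular": [0,0,0]}]}}

```text
t: 10.25
eef_pos: [0.6345, 0.2846, 0.0991]
tool_rot: [0.0, 0.0, 1.0, 0.0]
contact_force: [-0.0, -0.5, -0.6]
gripper_width: 0.529
grasp_force: 0.0
```

{"method": "drive_tool", "body": {"deltas": [{"gripper": 120,"offset": [0.001,0.003,0],"angular": [0,0,0]},{"gripper": 120,"offset": [0.001,0.003,0.005],"angular": [0,0,0]},{"gripper": 255,"offset": [0.001,0.003,0.005],"angular": [0,0,0]},{"gripper": 255,"offset": [0.001,0.003,0.005],"angular": [0,0,0]},{"gripper": 255,"offset": [0.001,0.003,0.005],"angular": [0,0,0]}], "grip_force": 30}}

```text
t: 10.75
eef_pos: [0.6334, 0.2874, 0.0939]
tool_rot: [0.0, 0.0, 1.0, -0.0]
contact_force: [-0.5, -0.5, 0.1]
gripper_width: 0.238
grasp_force: 29.3
```

{"method": "drive_tool", "body": {"deltas": [{"gripper": 255,"offset": [0,0,0],"angular": [0,0,0]},{"gripper": 255,"offset": [0,0,0],"angular": [0,0,0]},{"gripper": 255,"offset": [0,0,0],"angular": [0,0,0]}]}}

```text
t: 11.05
eef_pos: [0.6334, 0.2874, 0.0939]
tool_rot: [0.0, 0.0, 1.0, -0.0]
contact_force: [0.5, -0.2, -0.5]
gripper_width: 0.235
grasp_force: 29.4
```

{"method": "drive_tool", "body": {"deltas": [{"gripper": 255,"offset": [0,0,-0.03],"angular": [0,0,0]},{"gripper": 255,"offset": [0,0,-0.07],"angular": [0,0,0]},{"gripper": 255,"offset": [0,-0.02,-0.11],"angular": [0,0,0]},{"gripper": 255,"offset": [0,-0.06,-0.13],"angular": [0,0,0]},{"gripper": 255,"offset": [0,-0.1,-0.13],"angular": [0,0,0]}]}}

```text
t: 11.55
eef_pos: [0.635, 0.1878, 0.2281]
tool_rot: [0.003, -0.001, 1.0, 0.001]
contact_force: [1.1, -0.7, -2.2]
gripper_width: 0.245
grasp_force: 29.6
```

{"method": "drive_tool", "body": {"deltas": [{"gripper": 255,"offset": [-0.002,-0.2,0],"angular": [0,0,0]},{"gripper": 255,"offset": [-0.002,-0.2,0],"angular": [0,0,0]},{"gripper": 255,"offset": [-0.002,-0.2,0],"angular": [0,0,0]},{"gripper": 255,"offset": [-0.002,-0.2,0],"angular": [0,0,0]}]}}

```text
t: 11.95
eef_pos: [0.6349, -0.0144, 0.2241]
tool_rot: [0.0, 0.0, 1.0, 0.0]
contact_force: [1.9, -0.4, -0.7]
gripper_width: 0.238
grasp_force: 29.6
```

{"method": "drive_tool", "body": {"deltas": [{"gripper": 255,"offset": [-0.003,-0.04,0],"angular": [0,0,0]},{"gripper": 255,"offset": [-0.003,-0.09,0],"angular": [0,0,0]},{"gripper": 255,"offset": [-0.003,-0.14,0],"angular": [0,0,0]},{"gripper": 255,"offset": [-0.003,-0.18,0],"angular": [0,0,0]},{"gripper": 255,"offset": [-0.003,-0.22,0],"angular": [0,0,0]}]}}

```text
t: 12.45
eef_pos: [0.6376, -0.2347, 0.2239]
tool_rot: [-0.0, 0.001, 1.0, -0.0]
contact_force: [0.8, -0.9, -0.1]
gripper_width: 0.238
grasp_force: 29.6
```

{"method": "drive_tool", "body": {"deltas": [{"gripper": 255,"offset": [0,-0.03,0],"angular": [0,0,0]},{"gripper": 255,"offset": [0,-0.046,0],"angular": [0,0,0]},{"gripper": 255,"offset": [0,-0.046,0],"angular": [0,0,0]},{"gripper": 255,"offset": [0,-0.046,0],"angular": [0,0,0]},{"gripper": 255,"offset": [0,-0.046,0],"angular": [0,0,0]}]}}

```text
t: 12.95
eef_pos: [0.6389, -0.2754, 0.2237]
tool_rot: [0.0, -0.001, 1.0, 0.001]
contact_force: [0.1, 0.1, -2.0]
gripper_width: 0.239
grasp_force: 29.6
```

```bash
python3 look.py w7
```

```text
13.0 [ 0.63888078 -0.27552959  0.22377267] [ 3.75877669e-05 -1.47370100e-03  9.99998588e-01  8.06790908e-04]
```

View pics/w7.png

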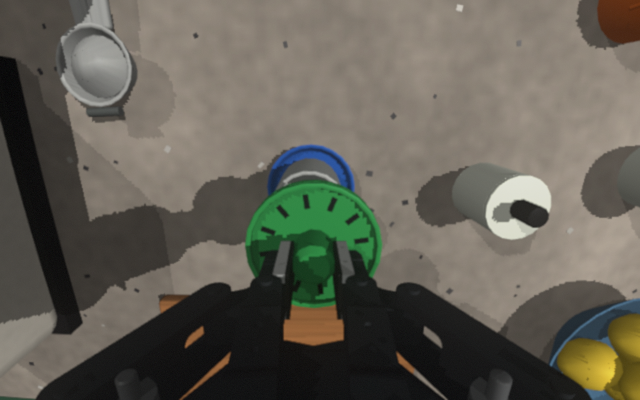

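Strainer held level above the cup: flange ellipse spans columns 246–382 with its top at row 182, base behind it at 268–354.

```bash
python3 - <<'E'
from h import *
m,im=load('w7')
print('strainer',circ(m,im,(45,80,30),(85,255,255),(230,170,400,250),.148))
print('base',circ(m,im,(100,120,40),(125,255,255),(260,140,360,180),.012))
E
```

```text
strainer (array([ 0.6351, -0.2743]), 'diam', np.float64(0.074), 'res', np.float64(0.0004), 29)
base (array([ 0.6361, -0.2769]), 'diam', np.float64(0.085), 'res', np.float64(0.0009), 25)
```

{"method": "drive_tool", "body": {"deltas": [{"gripper": 255,"offset": [-0.0015,-0.0025,0.01],"angular": [0,0,0]},{"gripper": 255,"offset": [-0.0015,-0.0025,0.03],"angular": [0,0,0]},{"gripper": 255,"offset": [-0.0015,-0.0025,0.045],"angular": [0,0,0]},{"gripper": 255,"offset": [-0.0015,-0.0025,0.05],"angular": [0,0,0]},{"gripper": 255,"offset": [-0.0015,-0.0025,0.05],"angular": [0,0,0]}]}}

```text
t: 13.5
eef_pos: [0.6391, -0.2804, 0.1725]
tool_rot: [-0.001, 0.0, 1.0, 0.0]
contact_force: [1.1, 0.1, -0.0]
gripper_width: 0.238
grasp_force: 29.5
```

{"method": "drive_tool", "body": {"deltas": [{"gripper": 255,"offset": [0,0,0.004],"angular": [0,0,0]},{"gripper": 255,"offset": [0,0,0.008],"angular": [0,0,0]},{"gripper": 255,"offset": [0,0,0.012],"angular": [0,0,0]},{"gripper": 255,"offset": [0,0,0.014],"angular": [0,0,0]},{"gripper": 255,"offset": [0,0,0.014],"angular": [0,0,0]}]}}

```text
t: 14.0
eef_pos: [0.6394, -0.2809, 0.1596]
tool_rot: [-0.0, 0.0, 1.0, 0.0]
contact_force: [-0.1, 0.8, -0.8]
gripper_width: 0.241
grasp_force: 29.5
```

{"method": "drive_tool", "body": {"deltas": [{"gripper": 255,"offset": [0,0.002,0],"angular": [0,0,0]},{"gripper": 255,"offset": [0,0.002,0.001],"angular": [0,0,0]},{"gripper": 255,"offset": [0,0.002,0.001],"angular": [0,0,0]},{"gripper": 120,"offset": [0,0.002,0.001],"angular": [0,0,0]},{"gripper": 120,"offset": [0,0.002,0.001],"angular": [0,0,0]}]}}

```text
t: 14.5
eef_pos: [0.6397, -0.279, 0.1591]
tool_rot: [0.0, 0.0, 1.0, -0.0]
contact_force: [-0.4, -0.4, -0.3]
gripper_width: 0.524
grasp_force: 0.0
```

{"method": "drive_tool", "body": {"deltas": [{"gripper": 120,"offset": [0,0,0],"angular": [0,0,0]},{"gripper": 120,"offset": [0,0,-0.02],"angular": [0,0,0]},{"gripper": 120,"offset": [0,0,-0.05],"angular": [0,0,0]},{"gripper": 120,"offset": [0,0,-0.1],"angular": [0,0,0]},{"gripper": 120,"offset": [0.03,0,-0.14],"angular": [0,0,0]}]}}

```text
t: 15.0
eef_pos: [0.6125, -0.2777, 0.301]
tool_rot: [0.002, -0.001, 1.0, -0.0]
contact_force: [0.7, -0.1, 1.1]
gripper_width: 0.533
grasp_force: 0.0
```

{"method": "drive_tool", "body": {"deltas": [{"gripper": 120,"offset": [0.04,0,0],"angular": [0,0,0]},{"gripper": 120,"offset": [0.04,0,0],"angular": [0,0,0]},{"gripper": 120,"offset": [0.04,0,0],"angular": [0,0,0]}]}}

```text
t: 15.3
eef_pos: [0.5688, -0.2792, 0.2994]
tool_rot: [0.0, 0.001, 1.0, 0.0]
contact_force: [-0.4, 0.1, -0.2]
gripper_width: 0.529
grasp_force: 0.0
```

```bash
python3 look.py w8; python3 - <<'E'
from h import *
m,im=load('w8')
print('strainer',circ(m,im,(45,80,30),(85,255,255),(220,120,420,330),.083))
print('base',circ(m,im,(100,120,40),(125,255,255),(260,140,360,200),.012))
E
```

```text
15.35 [ 0.56977432 -0.27870506  0.29903674] [3.05691946e-04 2.32996919e-04 9.99999914e-01 1.58150292e-04]
strainer (array([ 0.6369, -0.2776]), 'diam', np.float64(0.0763), 'res', np.float64(0.0009), 35)
base (array([ 0.6364, -0.2777]), 'diam', np.float64(0.0849), 'res', np.float64(0.0001), 8)
```

View pics/w8.png

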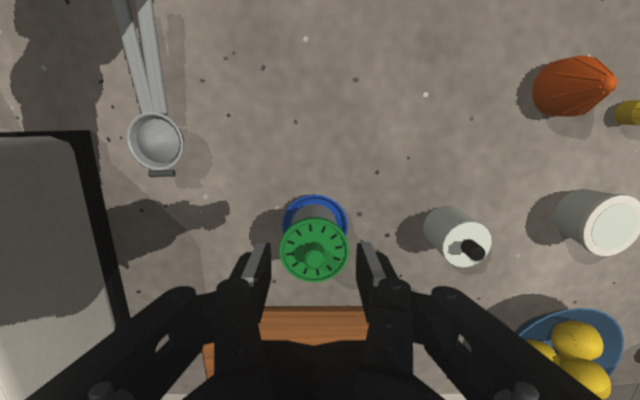

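Strainer seated on the cup at (313,249), flange diameter 76 mm at the expected height. The cone is next.

{"method": "drive_tool", "body": {"deltas": [{"gripper": 60,"offset": [0.05,0.22,0],"angular": [0,0,0]},{"gripper": 60,"offset": [0.05,0.22,0],"angular": [0,0,0]},{"gripper": 60,"offset": [0.05,0.22,0],"angular": [0,0,0]},{"gripper": 60,"offset": [0.05,0.22,0],"angular": [0,0,0]},{"gripper": 60,"offset": [0.05,0.22,0],"angular": [0,0,0]}]}}

```text
t: 15.85
eef_pos: [0.5197, -0.0535, 0.2985]
tool_rot: [-0.0, -0.003, 1.0, 0.001]
contact_force: [1.0, 0.4, 0.5]
gripper_width: 0.763
grasp_force: 0.0
```

{"method": "drive_tool", "body": {"deltas": [{"gripper": 60,"offset": [0.04,0.2,0.04],"angular": [0,0,0]},{"gripper": 60,"offset": [0.04,0.2,0.04],"angular": [0,0,0]},{"gripper": 60,"offset": [0.04,0.2,0.04],"angular": [0,0,0]},{"gripper": 60,"offset": [0.04,0.2,0.04],"angular": [0,0,0]},{"gripper": 60,"offset": [0.04,0.2,0.04],"angular": [0,0,0]}]}}

```text
t: 16.35
eef_pos: [0.4783, 0.1485, 0.2576]
tool_rot: [-0.001, -0.005, 1.0, 0.001]
contact_force: [-0.7, -0.0, -0.5]
gripper_width: 0.766
grasp_force: 0.0
```

{"method": "drive_tool", "body": {"deltas": [{"gripper": 60,"offset": [0,0.053,0],"angular": [0,0,0]},{"gripper": 60,"offset": [0,0.053,0],"angular": [0,0,0]},{"gripper": 60,"offset": [0,0.053,0],"angular": [0,0,0]},{"gripper": 60,"offset": [0,0.053,0],"angular": [0,0,0]}]}}

```text
t: 16.75
eef_pos: [0.4803, 0.1933, 0.2586]
tool_rot: [-0.0, 0.001, 1.0, -0.0]
contact_force: [0.2, -0.3, -0.5]
gripper_width: 0.766
grasp_force: 0.0
```

```bash
python3 look.py w9; python3 - <<'E'
from h import *
m,im=load('w9')
for z in (.03,.015,0): print('cone',circ(m,im,(20,80,60),(38,255,255),(270,150,370,280),z))
E
```

```text
16.8 [0.48027878 0.19280062 0.25863132] [-1.79436324e-04  1.15523873e-03  9.99999236e-01 -4.00458914e-04]
cone (array([0.4777, 0.1945]), 'diam', np.float64(0.0429), 'res', np.float64(0.0013), 24)
cone (array([0.4812, 0.1945]), 'diam', np.float64(0.045), 'res', np.float64(0.0014), 24)
cone (array([0.4847, 0.1945]), 'diam', np.float64(0.0472), 'res', np.float64(0.0014), 24)
```

View pics/w9.png

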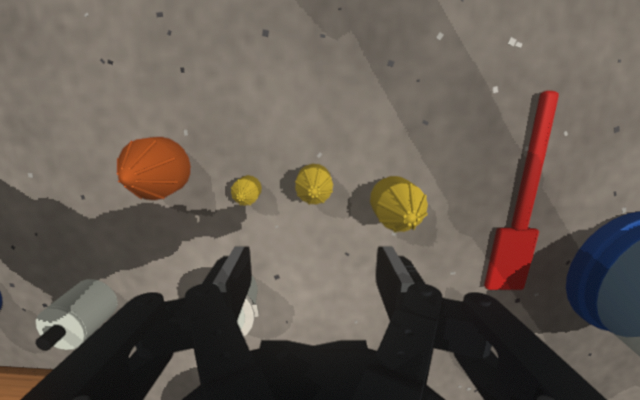

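Middle cone at (314,184), small at (246,190), big at (402,205). It lies right on the finger midline, so I can go straight down.

{"method": "drive_tool", "body": {"deltas": [{"gripper": 60,"offset": [-0.001,0,0.03],"angular": [0,0,0]},{"gripper": 60,"offset": [-0.001,0,0.07],"angular": [0,0,0]},{"gripper": 60,"offset": [-0.001,0,0.1],"angular": [0,0,0]},{"gripper": 60,"offset": [-0.001,0,0.12],"angular": [0,0,0]},{"gripper": 60,"offset": [-0.001,0,0.12],"angular": [0,0,0]}]}}

```text
t: 17.3
eef_pos: [0.4796, 0.1919, 0.1365]
tool_rot: [-0.002, 0.001, 1.0, -0.002]
contact_force: [-0.7, -0.3, 0.5]
gripper_width: 0.765
grasp_force: 0.0
```

{"method": "drive_tool", "body": {"deltas": [{"gripper": 60,"offset": [0,0,0.02],"angular": [0,0,0]},{"gripper": 60,"offset": [0,0,0.04],"angular": [0,0,0]},{"gripper": 60,"offset": [0,0,0.056],"angular": [0,0,0]},{"gripper": 60,"offset": [0,0,0.056],"angular": [0,0,0]},{"gripper": 60,"offset": [0,0,0.056],"angular": [0,0,0]}]}}

```text
t: 17.8
eef_pos: [0.4816, 0.1938, 0.084]
tool_rot: [0.0, 0.001, 1.0, 0.0]
contact_force: [-0.3, 0.3, -0.4]
gripper_width: 0.763
grasp_force: 0.0
```

{"method": "drive_tool", "body": {"deltas": [{"gripper": 60,"offset": [0,0,0],"angular": [0,0,0]},{"gripper": 255,"offset": [0,0,0],"angular": [0,0,0]},{"gripper": 255,"offset": [0,0,0],"angular": [0,0,0]},{"gripper": 255,"offset": [0,0,0],"angular": [0,0,0]},{"gripper": 255,"offset": [0,0,0],"angular": [0,0,0]}], "grip_force": 25}}

```text
t: 18.3
eef_pos: [0.4813, 0.1943, 0.0839]
tool_rot: [0.001, 0.0, 1.0, 0.0]
contact_force: [-1.1, -0.6, 7.4]
gripper_width: 0.458
grasp_force: 24.3
```

{"method": "drive_tool", "body": {"deltas": [{"gripper": 255,"offset": [0,0,0],"angular": [0,0,0]},{"gripper": 255,"offset": [0,0,0],"angular": [0,0,0]}]}}

```text
t: 18.5
eef_pos: [0.4813, 0.1943, 0.084]
tool_rot: [0.001, 0.0, 1.0, 0.0]
contact_force: [-1.1, -1.7, 8.1]
gripper_width: 0.456
grasp_force: 24.3
```

{"method": "drive_tool", "body": {"deltas": [{"gripper": 255,"offset": [0,0,-0.03],"angular": [0,0,0]},{"gripper": 255,"offset": [0,0,-0.07],"angular": [0,0,0]},{"gripper": 255,"offset": [0,0,-0.11],"angular": [0,0,0]},{"gripper": 255,"offset": [-0.01,-0.03,-0.135],"angular": [0,0,0]},{"gripper": 255,"offset": [-0.03,-0.07,-0.135],"angular": [0,0,0]}]}}

```text
t: 19.0
eef_pos: [0.512, 0.1265, 0.2222]
tool_rot: [0.003, -0.003, 1.0, 0.002]
contact_force: [1.6, 0.0, -0.1]
gripper_width: 0.458
grasp_force: 25.7
```

{"method": "drive_tool", "body": {"deltas": [{"gripper": 255,"offset": [-0.06,-0.2,0],"angular": [0,0,0]},{"gripper": 255,"offset": [-0.06,-0.2,0],"angular": [0,0,0]},{"gripper": 255,"offset": [-0.06,-0.2,0],"angular": [0,0,0]},{"gripper": 255,"offset": [-0.06,-0.2,0],"angular": [0,0,0]},{"gripper": 255,"offset": [-0.06,-0.2,0],"angular": [0,0,0]}]}}

```text
t: 19.5
eef_pos: [0.5712, -0.0836, 0.2185]
tool_rot: [0.001, 0.005, 1.0, -0.002]
contact_force: [0.1, 0.5, -0.1]
gripper_width: 0.457
grasp_force: 25.7
```

{"method": "drive_tool", "body": {"deltas": [{"gripper": 255,"offset": [-0.068,-0.203,0],"angular": [0,0,0]},{"gripper": 255,"offset": [-0.068,-0.203,0],"angular": [0,0,0]},{"gripper": 255,"offset": [-0.068,-0.203,0],"angular": [0,0,0]},{"gripper": 255,"offset": [-0.068,-0.203,0],"angular": [0,0,0]},{"gripper": 255,"offset": [-0.068,-0.203,0],"angular": [0,0,0]}]}}

```text
t: 20.0
eef_pos: [0.6381, -0.2858, 0.2181]
tool_rot: [0.0, 0.003, 1.0, -0.002]
contact_force: [-0.9, -0.4, -0.3]
gripper_width: 0.459
grasp_force: 25.7
```

{"method": "drive_tool", "body": {"deltas": [{"gripper": 255,"offset": [0,0,0],"angular": [0,0,0]},{"gripper": 255,"offset": [0,0,0],"angular": [0,0,0]},{"gripper": 255,"offset": [0,0,0],"angular": [0,0,0]}]}}

```text
t: 20.3
eef_pos: [0.6388, -0.2761, 0.2177]
tool_rot: [-0.0, -0.001, 1.0, 0.001]
contact_force: [-0.4, 0.9, -0.7]
gripper_width: 0.462
grasp_force: 25.7
```

```bash
python3 look.py w10; python3 - <<'E'
from h import *
m,im=load('w10')
print('strainer',circ(m,im,(45,80,30),(85,255,255),(220,120,420,330),.083))
E
```

```text
20.35 [ 0.63879772 -0.27629179  0.21786812] [-1.28446682e-04 -1.23610648e-03  9.99998939e-01  7.60268825e-04]
strainer (array([ 0.6366, -0.2776]), 'diam', np.float64(0.0747), 'res', np.float64(0.003), 37)
```

View pics/w10.png

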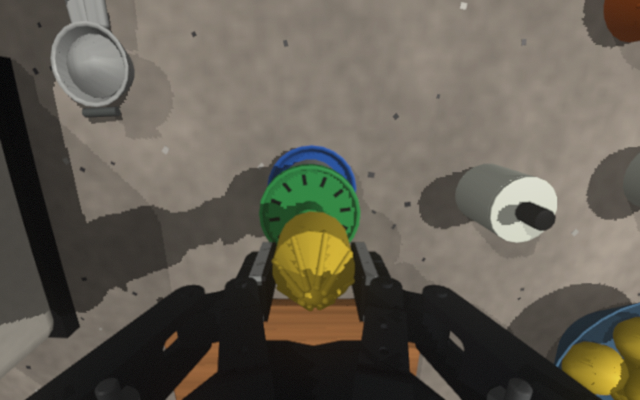

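Cone held upright over the strainer: near lower skirt edge at (314,211), skirt columns 273–356, flange 261–358.

```bash
python3 - <<'E'
from h import *
m,im=load('w10')
print('cone near edge',plane(m,[[314,211]],.134), 'sides at skirt top',plane(m,[[273,262],[356,262]],.164))
E
```

```text
cone near edge [[ 0.61744512 -0.27457213  0.134     ]] sides at skirt top [[ 0.63291542 -0.29401982  0.164     ]
 [ 0.63281924 -0.25476302  0.164     ]]
```

{"method": "drive_tool", "body": {"deltas": [{"gripper": 255,"offset": [0.0005,-0.003,0.01],"angular": [0,0,0]},{"gripper": 255,"offset": [0.0005,-0.003,0.02],"angular": [0,0,0]},{"gripper": 255,"offset": [0.0005,-0.003,0.025],"angular": [0,0,0]},{"gripper": 255,"offset": [0.0005,-0.003,0.025],"angular": [0,0,0]},{"gripper": 255,"offset": [0.0005,-0.003,0.025],"angular": [0,0,0]}]}}

```text
t: 20.85
eef_pos: [0.6381, -0.2819, 0.1926]
tool_rot: [-0.0, 0.0, 1.0, 0.0]
contact_force: [-0.4, -0.3, 0.6]
gripper_width: 0.454
grasp_force: 25.7
```

{"method": "drive_tool", "body": {"deltas": [{"gripper": 255,"offset": [0,0,0],"angular": [0,0,0]},{"gripper": 255,"offset": [0,0,0.004],"angular": [0,0,0]},{"gripper": 255,"offset": [0,0,0.008],"angular": [0,0,0]},{"gripper": 255,"offset": [0,0,0.012],"angular": [0,0,0]},{"gripper": 255,"offset": [0,0,0.012],"angular": [0,0,0]}]}}

```text
t: 21.35
eef_pos: [0.6377, -0.2817, 0.18]
tool_rot: [-0.001, 0.0, 1.0, 0.0]
contact_force: [-0.6, -1.0, -1.7]
gripper_width: 0.459
grasp_force: 25.7
```

{"method": "drive_tool", "body": {"deltas": [{"gripper": 255,"offset": [-0.0005,0.0025,0],"angular": [0,0,0]},{"gripper": 255,"offset": [-0.0005,0.0025,0.005],"angular": [0,0,0]},{"gripper": 255,"offset": [-0.0005,0.0025,0.01],"angular": [0,0,0]},{"gripper": 255,"offset": [-0.0005,0.0025,0.014],"angular": [0,0,0]},{"gripper": 255,"offset": [-0.0005,0.0025,0.016],"angular": [0,0,0]}]}}

```text
t: 21.85
eef_pos: [0.6383, -0.2794, 0.1641]
tool_rot: [-0.0, 0.0, 1.0, 0.0]
contact_force: [0.1, -0.1, 1.0]
gripper_width: 0.458
grasp_force: 25.7
```

{"method": "drive_tool", "body": {"deltas": [{"gripper": 255,"offset": [0,0,0],"angular": [0,0,0]},{"gripper": 255,"offset": [0,0,0.001],"angular": [0,0,0]},{"gripper": 255,"offset": [0,0,0.001],"angular": [0,0,0]}]}}

```text
t: 22.15
eef_pos: [0.6386, -0.2795, 0.1639]
tool_rot: [0.0, 0.0, 1.0, -0.0]
contact_force: [-0.2, -0.5, -0.3]
gripper_width: 0.46
grasp_force: 25.7
```

{"method": "drive_tool", "body": {"deltas": [{"gripper": 80,"offset": [0,0,0],"angular": [0,0,0]},{"gripper": 80,"offset": [0,0,0],"angular": [0,0,0]},{"gripper": 80,"offset": [0,0,0],"angular": [0,0,0]},{"gripper": 80,"offset": [0,0,-0.03],"angular": [0,0,0]},{"gripper": 80,"offset": [0,0,-0.08],"angular": [0,0,0]}]}}

```text
t: 22.65
eef_pos: [0.6367, -0.2784, 0.2409]
tool_rot: [-0.004, 0.0, 1.0, 0.001]
contact_force: [1.0, 0.3, -0.9]
gripper_width: 0.687
grasp_force: 0.0
```

{"method": "drive_tool", "body": {"deltas": [{"gripper": 80,"offset": [0,0,-0.05],"angular": [0,0,0]},{"gripper": 140,"offset": [0.045,0,-0.055],"angular": [0,0,0]},{"gripper": 140,"offset": [0.06,0.05,-0.055],"angular": [0,0,0]},{"gripper": 140,"offset": [0.06,0.1,-0.055],"angular": [0,0,0]},{"gripper": 140,"offset": [0.06,0.12,-0.055],"angular": [0,0,0]}]}}

```text
t: 23.15
eef_pos: [0.5784, -0.1544, 0.2994]
tool_rot: [0.0, -0.002, 1.0, 0.001]
contact_force: [0.5, -0.1, -0.3]
gripper_width: 0.452
grasp_force: 0.0
```

{"method": "drive_tool", "body": {"deltas": [{"gripper": 140,"offset": [0,0,0],"angular": [0,0,0]},{"gripper": 140,"offset": [0,0,0],"angular": [0,0,0]},{"gripper": 140,"offset": [0,0,0],"angular": [0,0,0]}]}}

```text
t: 23.45
eef_pos: [0.5785, -0.1612, 0.299]
tool_rot: [0.0, 0.001, 1.0, -0.0]
contact_force: [-0.5, -0.4, 0.3]
gripper_width: 0.45
grasp_force: 0.0
```

```bash
python3 look.py w11
```

```text
23.5 [ 0.57846037 -0.16132138  0.29889629] [-1.20650460e-05  1.55495077e-03  9.99998695e-01 -4.37760472e-04]
```

View pics/w11.png

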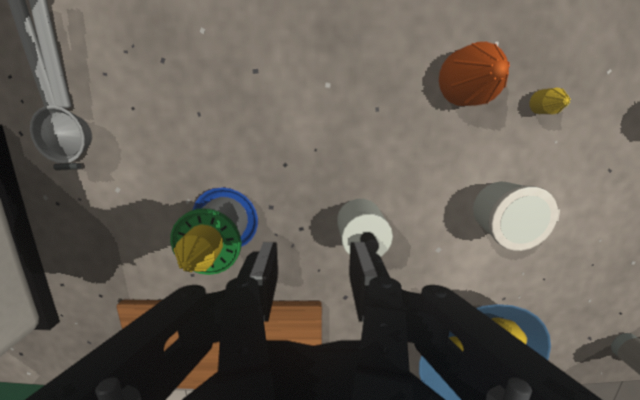

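Cone stands on the strainer with its skirt around (205,240). The cap's white top is near (368,233), with the knob just before the right finger.

```bash
python3 - <<'E'
from h import *
for n,b in (('w5',(425,200,495,262)),('w7',(480,165,556,245)),('w10',(485,165,562,248)),('w4',(530,180,630,280))):
    m,im=load(n)
    print(n,'cap top',circ(m,im,(0,0,150),(180,60,255),b,.062))
    x0,y0,x1,y1=b; M=cv2.inRange(cv2.cvtColor(im,cv2.COLOR_BGR2GRAY)[y0:y1,x0:x1],0,50)
    c=max(cv2.findContours(M,0,cv2.CHAIN_APPROX_NONE)[0],key=cv2.contourArea).reshape(-1,2)+[x0,y0]
    u=(c.mean(0)-np.array([m['cx'],m['cy']])); 
    print('  knob box',c.min(0),c.max(0))
    tip=c[np.argmax((c-[m['cx'],m['cy']])@u)]; P=plane(m,[tip],.086)[0]; o=np.array(m['cam_to_world'])[:3,3]; d=(P-o)[:2]; d/=np.linalg.norm(d)
    print('  knob centre from far edge',P[:2]-.009*d)
m,im=load('w11')
H=cv2.inRange(cv2.cvtColor(im,cv2.COLOR_BGR2HSV)[210:290,165:240],(20,80,60),(38,255,255))
c=max(cv2.findContours(H,0,cv2.CHAIN_APPROX_NONE)[0],key=cv2.contourArea).reshape(-1,2)+[165,210]
print('cone box',c.min(0),c.max(0)); tip=c[np.argmax((c-[207,240])@np.array([-20,20]))]; print('apex',tip,plane(m,[tip],.133),plane(m,[tip],.143))
print('strainer',circ(m,im,(45,80,30),(85,255,255),(160,195,250,285),.083),'cone skirt+',circ(m,im,(20,80,60),(38,255,255),(165,210,240,290),.109))
E
```

```text
w5 cap top (array([ 0.6403, -0.099 ]), 'diam', np.float64(0.0576), 'res', np.float64(0.0004), 27)
  knob box [459 230] [481 248]
  knob centre from far edge [ 0.63633936 -0.09994536]
w7 cap top (array([ 0.637 , -0.0949]), 'diam', np.float64(0.0651), 'res', np.float64(0.0065), 23)
  knob box [511 201] [547 226]
  knob centre from far edge [ 0.63594582 -0.10099127]
w10 cap top (array([ 0.6385, -0.0962]), 'diam', np.float64(0.0623), 'res', np.float64(0.0053), 28)
  knob box [516 203] [554 229]
  knob centre from far edge [ 0.63464177 -0.10114011]
w4 cap top (array([ 0.6378, -0.0824]), 'diam', np.float64(0.0879), 'res', np.float64(0.0072), 15)
  knob box [566 227] [619 262]
  knob centre from far edge [ 0.6352293  -0.10096003]
cone box [173 224] [222 272]
apex [179 267] [[ 0.6386451  -0.28335021  0.133     ]] [[ 0.63301773 -0.27811965  0.143     ]]
strainer (array([ 0.6367, -0.2763]), 'diam', np.float64(0.0762), 'res', np.float64(0.0012), 34) cone skirt+ (array([ 0.6325, -0.2746]), 'diam', np.float64(0.0528), 'res', np.float64(0.005), 24)
```

{"method": "drive_tool", "body": {"deltas": [{"gripper": 140,"offset": [-0.03,0.03,0.02],"angular": [0,0,0]},{"gripper": 140,"offset": [-0.0615,0.06,0.04],"angular": [0,0,0]},{"gripper": 140,"offset": [-0.0615,0.06,0.08],"angular": [0,0,0]},{"gripper": 140,"offset": [-0.0615,0.06,0.11],"angular": [0,0,0]},{"gripper": 140,"offset": [-0.0615,0.06,0.11],"angular": [0,0,0]}]}}

```text
t: 24.0
eef_pos: [0.6375, -0.1004, 0.184]
tool_rot: [-0.005, 0.001, 1.0, -0.0]
contact_force: [-1.2, 0.0, -0.6]
gripper_width: 0.449
grasp_force: 0.0
```

{"method": "drive_tool", "body": {"deltas": [{"gripper": 140,"offset": [0,0,0],"angular": [0,0,0]},{"gripper": 140,"offset": [0,0,0],"angular": [0,0,0]}]}}

```text
t: 24.2
eef_pos: [0.6413, -0.1007, 0.191]
tool_rot: [0.002, 0.001, 1.0, -0.0]
contact_force: [0.3, 0.3, 0.0]
gripper_width: 0.453
grasp_force: 0.0
```

```bash
python3 look.py w12
```

```text
24.25 [ 0.64132068 -0.1004561   0.19121079] [ 1.86914664e-03  8.64322515e-04  9.99997850e-01 -2.45111267e-04]
```

View pics/w12.png

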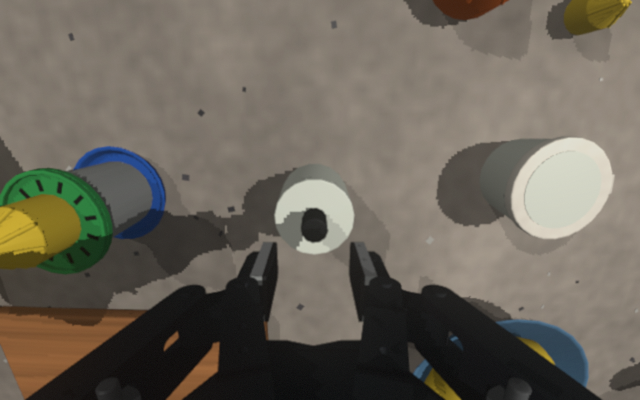

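Cap top disc at columns 275–354 and rows 178–254, with the knob at (314,224) on the finger midline. The cone sits in the strainer on the left.

```bash
python3 - <<'E'
from h import *
m,im=load('w12')
print(plane(m,[[314.5,216],[275,216],[354,216],[314.5,178.5],[314.5,254]],.062)[:,:2], plane(m,[[314,244]],.086))
E
```

```text
[[ 0.63932599 -0.09876849]
 [ 0.63930945 -0.12731647]
 [ 0.63935839 -0.07022541]
 [ 0.61169895 -0.09877211]
 [ 0.66969694 -0.09876306]] [[ 0.65021598 -0.09917548  0.086     ]]
```

{"method": "drive_tool", "body": {"deltas": [{"gripper": 140,"offset": [0,0,0.02],"angular": [0,0,0]},{"gripper": 140,"offset": [0,0,0.04],"angular": [0,0,0]},{"gripper": 140,"offset": [0,0,0.052],"angular": [0,0,0]},{"gripper": 140,"offset": [0,0,0.052],"angular": [0,0,0]},{"gripper": 140,"offset": [0,0,0.052],"angular": [0,0,0]}]}}

```text
t: 24.75
eef_pos: [0.6407, -0.0997, 0.1379]
tool_rot: [0.001, 0.0, 1.0, -0.0]
contact_force: [0.0, -0.3, 0.4]
gripper_width: 0.451
grasp_force: 0.0
```

{"method": "drive_tool", "body": {"deltas": [{"gripper": 255,"offset": [0,0,0],"angular": [0,0,0]},{"gripper": 255,"offset": [0,0,0],"angular": [0,0,0]},{"gripper": 255,"offset": [0,0,0],"angular": [0,0,0]},{"gripper": 255,"offset": [0,0,0],"angular": [0,0,0]},{"gripper": 255,"offset": [0,0,0],"angular": [0,0,0]}], "grip_force": 30}}

```text
t: 25.25
eef_pos: [0.641, -0.0998, 0.1381]
tool_rot: [0.001, 0.0, 1.0, -0.0]
contact_force: [-1.0, -1.3, 6.4]
gripper_width: 0.199
grasp_force: 29.5
```

{"method": "drive_tool", "body": {"deltas": [{"gripper": 255,"offset": [0,0,-0.03],"angular": [0,0,0]},{"gripper": 255,"offset": [0,0,-0.07],"angular": [0,0,0]},{"gripper": 255,"offset": [0,0,-0.11],"angular": [0,0,0]},{"gripper": 255,"offset": [0,0,-0.15],"angular": [0,0,0]},{"gripper": 255,"offset": [0,0,-0.165],"angular": [0,0,0]}]}}

```text
t: 25.75
eef_pos: [0.6415, -0.0997, 0.3064]
tool_rot: [0.003, 0.0, 1.0, -0.0]
contact_force: [1.0, -0.1, 0.1]
gripper_width: 0.197
grasp_force: 29.6
```

{"method": "drive_tool", "body": {"deltas": [{"gripper": 255,"offset": [0.0035,-0.03,0],"angular": [0,0,0]},{"gripper": 255,"offset": [0.0035,-0.075,0],"angular": [0,0,0]},{"gripper": 255,"offset": [0.0035,-0.12,0],"angular": [0,0,0]},{"gripper": 255,"offset": [0.0035,-0.16,0],"angular": [0,0,0]},{"gripper": 255,"offset": [0.0035,-0.179,0],"angular": [0,0,0]}]}}

```text
t: 26.25
eef_pos: [0.6347, -0.2835, 0.3007]
tool_rot: [-0.001, 0.003, 1.0, -0.001]
contact_force: [-0.2, -0.7, -1.3]
gripper_width: 0.195
grasp_force: 29.6
```

{"method": "drive_tool", "body": {"deltas": [{"gripper": 255,"offset": [0,0,0],"angular": [0,0,0]},{"gripper": 255,"offset": [0,0,0],"angular": [0,0,0]},{"gripper": 255,"offset": [0,0,0],"angular": [0,0,0]}]}}

```text
t: 26.55
eef_pos: [0.6372, -0.2758, 0.3013]
tool_rot: [-0.0, -0.001, 1.0, 0.001]
contact_force: [0.1, 1.4, -0.8]
gripper_width: 0.197
grasp_force: 29.6
```

```bash
python3 look.py w13; python3 - <<'E'
from h import *
m,im=load('w13'); g=cv2.cvtColor(im,cv2.COLOR_BGR2HSV)
print('green',circ(m,im,(45,80,30),(85,255,255),(220,100,420,330),.083), 'base',circ(m,im,(100,120,40),(125,255,255),(240,120,380,260),.012))
for r in range(150,330,6): print(r,im[r,314].tolist(),end=' ')
for r in (250,270,290):
    w=np.where((g[r,200:430,1]<60)&(g[r,200:430,2]>150))[0]+200; print('\n',r,w.min() if len(w) else 0,w.max() if len(w) else 0)
E
```

```text
26.6 [ 0.63724753 -0.27585429  0.30155228] [-9.66754425e-05 -1.37668245e-03  9.99998745e-01  7.78224759e-04]
green (array([ 0.6367, -0.2779]), 'diam', np.float64(0.0744), 'res', np.float64(0.0004), 21) base (array([ 0.636 , -0.2769]), 'diam', np.float64(0.0847), 'res', np.float64(0.0005), 23)
150 [139, 85, 60] 156 [63, 117, 50] 162 [72, 135, 56] 168 [73, 135, 59] 174 [42, 114, 133] 180 [111, 120, 118] 186 [112, 121, 120] 192 [113, 122, 120] 198 [97, 105, 104] 204 [200, 216, 213] 210 [198, 214, 211] 216 [199, 214, 212] 222 [198, 213, 210] 228 [198, 214, 211] 234 [196, 213, 210] 240 [33, 35, 35] 246 [31, 34, 34] 252 [31, 33, 33] 258 [35, 36, 38] 264 [29, 31, 32] 270 [29, 31, 32] 276 [24, 27, 28] 282 [22, 24, 26] 288 [30, 33, 34] 294 [79, 85, 85] 300 [63, 102, 153] 306 [59, 97, 146] 312 [62, 101, 151] 318 [57, 95, 142] 324 [58, 96, 146] 
 250 354 365

 270 0 0

 290 329 329
```

```bash
python3 - <<'E'
from h import *
m,im=load('w13'); 
for r in range(172,182): print(r,im[r,314].tolist(),end=' ')
for r in range(196,206): print(r,im[r,314].tolist(),end=' ')
print()
print('bottom near',plane(m,[[314,176.5]],.1634),'top near',plane(m,[[314,200]],.2254))
print('cap top',circ(m,im,(0,0,150),(180,60,255),(230,195,400,250),.2254))
E
```

```text
172 [42, 111, 129] 173 [43, 112, 130] 174 [42, 114, 133] 175 [54, 128, 148] 176 [83, 136, 152] 177 [106, 124, 127] 178 [111, 119, 117] 179 [110, 119, 117] 180 [111, 120, 118] 181 [111, 120, 118] 196 [113, 122, 121] 197 [106, 115, 113] 198 [97, 105, 104] 199 [106, 114, 113] 200 [123, 133, 131] 201 [134, 144, 143] 202 [159, 172, 170] 203 [192, 207, 205] 204 [200, 216, 213] 205 [199, 214, 211] 
bottom near [[ 0.60760322 -0.27402665  0.1634    ]] top near [[ 0.6072414  -0.27429071  0.2254    ]]
cap top (array([ 0.6344, -0.2748]), 'diam', np.float64(0.054), 'res', np.float64(0.0093), 24)
```

{"method": "drive_tool", "body": {"deltas": [{"gripper": 255,"offset": [0.0005,-0.002,0.01],"angular": [0,0,0]},{"gripper": 255,"offset": [0.0005,-0.002,0.02],"angular": [0,0,0]},{"gripper": 255,"offset": [0.0005,-0.002,0.022],"angular": [0,0,0]},{"gripper": 255,"offset": [0.0005,-0.002,0.022],"angular": [0,0,0]},{"gripper": 255,"offset": [0.0005,-0.002,0.022],"angular": [0,0,0]}]}}

```text
t: 27.1
eef_pos: [0.6362, -0.2805, 0.2799]
tool_rot: [0.0, 0.0, 1.0, -0.0]
contact_force: [-0.6, -0.4, -0.7]
gripper_width: 0.197
grasp_force: 29.6
```

{"method": "drive_tool", "body": {"deltas": [{"gripper": 255,"offset": [0,0,0],"angular": [0,0,0]},{"gripper": 255,"offset": [0,0,0],"angular": [0,0,0]},{"gripper": 255,"offset": [0,0,0],"angular": [0,0,0]}]}}

```text
t: 27.4
eef_pos: [0.6362, -0.2805, 0.2802]
tool_rot: [0.0, 0.0, 1.0, -0.0]
contact_force: [-0.1, 1.0, -1.2]
gripper_width: 0.195
grasp_force: 29.6
```

{"method": "drive_tool", "body": {"deltas": [{"gripper": 255,"offset": [-0.0005,0.001,0.008],"angular": [0,0,0]},{"gripper": 255,"offset": [-0.0005,0.001,0.018],"angular": [0,0,0]},{"gripper": 255,"offset": [-0.0005,0.001,0.028],"angular": [0,0,0]},{"gripper": 255,"offset": [-0.0005,0.001,0.038],"angular": [0,0,0]},{"gripper": 255,"offset": [-0.0005,0.001,0.048],"angular": [0,0,0]}]}}

```text
t: 27.9
eef_pos: [0.6364, -0.2794, 0.2305]
tool_rot: [-0.0, 0.0, 1.0, 0.0]
contact_force: [-0.2, 0.4, -0.5]
gripper_width: 0.199
grasp_force: 29.6
```

{"method": "drive_tool", "body": {"deltas": [{"gripper": 255,"offset": [0,0,0.003],"angular": [0,0,0]},{"gripper": 255,"offset": [0,0,0.006],"angular": [0,0,0]},{"gripper": 255,"offset": [0,0,0.009],"angular": [0,0,0]},{"gripper": 255,"offset": [0,0,0.009],"angular": [0,0,0]},{"gripper": 255,"offset": [0,0,0.009],"angular": [0,0,0]}]}}

```text
t: 28.4
eef_pos: [0.6367, -0.2795, 0.2232]
tool_rot: [0.0, 0.0, 1.0, -0.0]
contact_force: [1.1, -0.5, -0.5]
gripper_width: 0.191
grasp_force: 29.6
```

{"method": "drive_tool", "body": {"deltas": [{"gripper": 255,"offset": [0,0,0.002],"angular": [0,0,0]},{"gripper": 255,"offset": [0,0,0.004],"angular": [0,0,0]},{"gripper": 255,"offset": [0,0,0.0055],"angular": [0,0,0]},{"gripper": 255,"offset": [0,0,0.0055],"angular": [0,0,0]},{"gripper": 255,"offset": [0,0,0.0055],"angular": [0,0,0]}]}}

```text
t: 28.9
eef_pos: [0.6366, -0.2794, 0.2173]
tool_rot: [-0.0, 0.0, 1.0, 0.0]
contact_force: [-0.9, 0.5, -0.7]
gripper_width: 0.199
grasp_force: 29.6
```

```bash
python3 look.py w14; python3 - <<'E'
from h import *
m,im=load('w14')
print('green',circ(m,im,(45,80,30),(85,255,255),(200,100,440,330),.083))
g=cv2.cvtColor(im,cv2.COLOR_BGR2HSV)
for c in (300,314,328):
  print([(r,g[r,c].tolist()) for r in range(120,222,4)])
E
```

```text
28.95 [ 0.63657188 -0.27943918  0.21735524] [-2.28559304e-05  2.75588885e-04  9.99999961e-01  4.18527315e-05]
green (array([ 0.6365, -0.2777]), 'diam', np.float64(0.0744), 'res', np.float64(0.0004), 30)
[(120, [16, 36, 133]), (124, [17, 37, 131]), (128, [17, 37, 130]), (132, [17, 36, 127]), (136, [16, 38, 129]), (140, [16, 37, 130]), (144, [16, 36, 135]), (148, [17, 38, 136]), (152, [110, 181, 149]), (156, [111, 163, 100]), (160, [110, 175, 137]), (164, [111, 122, 115]), (168, [60, 31, 73]), (172, [66, 149, 135]), (176, [67, 149, 116]), (180, [37, 21, 107]), (184, [37, 21, 107]), (188, [38, 19, 108]), (192, [34, 19, 109]), (196, [34, 16, 112]), (200, [34, 16, 111]), (204, [36, 19, 190]), (208, [36, 18, 212]), (212, [36, 19, 211]), (216, [36, 19, 211]), (220, [38, 19, 211])]
[(120, [17, 36, 134]), (124, [16, 36, 136]), (128, [16, 35, 137]), (132, [16, 36, 135]), (136, [16, 36, 133]), (140, [17, 35, 130]), (144, [17, 35, 132]), (148, [111, 142, 154]), (152, [111, 151, 83]), (156, [110, 180, 149]), (160, [110, 175, 150]), (164, [45, 6, 84]), (168, [66, 139, 99]), (172, [67, 152, 124]), (176, [62, 84, 128]), (180, [37, 19, 118]), (184, [37, 19, 120]), (188, [38, 17, 120]), (192, [34, 17, 120]), (196, [33, 19, 121]), (200, [37, 19, 120]), (204, [34, 18, 213]), (208, [34, 19, 211]), (212, [32, 18, 211]), (216, [34, 18, 212]), (220, [36, 18, 211])]
[(120, [16, 38, 129]), (124, [18, 35, 125]), (128, [16, 34, 126]), (132, [15, 36, 128]), (136, [17, 37, 132]), (140, [16, 36, 135]), (144, [14, 36, 136]), (148, [4, 14, 128]), (152, [110, 177, 131]), (156, [110, 175, 109]), (160, [110, 180, 153]), (164, [111, 135, 136]), (168, [60, 42, 90]), (172, [67, 146, 140]), (176, [66, 149, 113]), (180, [47, 27, 130]), (184, [36, 20, 128]), (188, [39, 20, 130]), (192, [38, 22, 130]), (196, [36, 20, 130]), (200, [38, 21, 131]), (204, [36, 20, 181]), (208, [34, 18, 212]), (212, [36, 18, 212]), (216, [36, 18, 211]), (220, [37, 20, 212])]
```

{"method": "drive_tool", "body": {"deltas": [{"gripper": 255,"offset": [0,0,0.001],"angular": [0,0,0]},{"gripper": 255,"offset": [0,0,0.0015],"angular": [0,0,0]},{"gripper": 255,"offset": [0,0,0.0015],"angular": [0,0,0]}]}}

```text
t: 29.25
eef_pos: [0.637, -0.2796, 0.2172]
tool_rot: [0.001, 0.0, 1.0, -0.0]
contact_force: [-1.6, 1.3, 4.7]
gripper_width: 0.193
grasp_force: 30.3
```

{"method": "drive_tool", "body": {"deltas": [{"gripper": 140,"offset": [0,0,0],"angular": [0,0,0]},{"gripper": 140,"offset": [0,0,0],"angular": [0,0,0]},{"gripper": 140,"offset": [0,0,0],"angular": [0,0,0]},{"gripper": 140,"offset": [0,0,-0.02],"angular": [0,0,0]},{"gripper": 140,"offset": [0,0,-0.06],"angular": [0,0,0]}]}}

```text
t: 29.75
eef_pos: [0.6349, -0.2785, 0.2726]
tool_rot: [-0.004, 0.0, 1.0, 0.001]
contact_force: [-0.2, 0.1, 0.3]
gripper_width: 0.451
grasp_force: 0.0
```

{"method": "drive_tool", "body": {"deltas": [{"gripper": 140,"offset": [0.02,0,-0.04],"angular": [0,0,0]},{"gripper": 140,"offset": [0.06,0,-0.06],"angular": [0,0,0]},{"gripper": 140,"offset": [0.1,0,-0.06],"angular": [0,0,0]},{"gripper": 140,"offset": [0.1,0,-0.06],"angular": [0,0,0]},{"gripper": 140,"offset": [0.1,0,-0.06],"angular": [0,0,0]}]}}

```text
t: 30.25
eef_pos: [0.536, -0.2796, 0.3362]
tool_rot: [0.0, 0.001, 1.0, 0.0]
contact_force: [0.4, -0.5, 0.2]
gripper_width: 0.454
grasp_force: 0.0
```

```bash
python3 look.py w15; python3 - <<'E'
from h import *
m,im=load('w15')
print('green',circ(m,im,(45,80,30),(85,255,255),(220,130,410,300),.083),'base',circ(m,im,(100,120,40),(125,255,255),(240,120,390,300),.012))
print('cap top',circ(m,im,(0,0,150),(180,60,255),(240,130,390,300),.141))
b=(240,130,390,330); x0,y0,x1,y1=b
M=cv2.inRange(cv2.cvtColor(im,cv2.COLOR_BGR2GRAY)[y0:y1,x0:x1],0,50)
for c in cv2.findContours(M,0,2)[0]:
    if cv2.contourArea(c)>40: c=c.reshape(-1,2)+[x0,y0]; print('dark',c.min(0),c.max(0))
mt,T=cam('top'); ms,S=cam('scene'); cv2.imwrite('pics/sceneF.png',S)
print('top cam cap',circ(mt,T,(0,0,150),(180,60,255),(375,130,425,190),.141))
E
```

```text
30.3 [ 0.53705111 -0.27915056  0.33597823] [3.71687074e-04 1.16775275e-04 9.99999920e-01 9.24241824e-05]
green (array([ 0.6353, -0.2775]), 'diam', np.float64(0.0745), 'res', np.float64(0.0009), 25) base (array([ 0.6358, -0.2766]), 'diam', np.float64(0.0841), 'res', np.float64(0.0005), 22)
cap top (array([ 0.6363, -0.2784]), 'diam', np.float64(0.0578), 'res', np.float64(0.0005), 22)
dark [305 283] [320 307]
dark [350 243] [389 329]
dark [240 242] [277 329]
dark [286 222] [298 244]
top cam cap (array([ 0.6395, -0.2796]), 'diam', np.float64(0.0582), 'res', np.float64(0.0038), 15)
```

The cap met the seat at the predicted height (TCP 0.2172, contact force 4.7 N). The stack is concentric within about 1–2 mm and the hand is clear, so I'm handing in.

```bash
python3 -c "
from station import bot
print(bot.hand_in())"
```

```text
the job is handed in; nothing more can be done
None
```

The lemon press is assembled in the order asked (cup, strainer, small yellow cone, cap) and was handed in at about 30 s; by my measurements every part is seated, upright and let go, and the other things were left alone, though the hand-in returned no verdict.

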